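# Hang the food-scrap pail on the dial scale

### The arm

A 7-joint arm with a two-finger parallel gripper is mounted at the origin on the work surface. World frame = base frame: x ahead of the robot, y to its left, z up, the work surface at z = 0. Lengths are in mm, angles in rad, forces in N, time in s.
With the tool pointing down it reaches from about 425 to 875 mm from the base axis. Payload 8.4 kg.
Tool frame: the origin (TCP) lies at the very end of the fingers, on their centre line; the grasp point (between the pads) lies 19 mm behind it; z points along the fingers, y is the line along which they close (so a half turn about z gives the same grasp; the last joint's range is limited). The gripper opens to 85 mm and grips with 20 to 120 N. Pads are 22 mm wide; open, the fingers measure 114 mm over their backs; the gripper's body (76 mm by 85 mm) begins 54 mm behind the grasp point. The pads swing forward as they close: fully open they stand 13 mm farther back than shut.
Start: joints at [1.203, 0.333, 0.04, 1.465, -0.013, 1.343, -0.059], TCP at [172.602, -626.636, 231.308] pointing down, gripper open.
Joint ranges: [-2.58, 2.58], [-0.38, 2.09], [-1.3, 1.39], [0.25, 2.4], [-1.5, 4.64], [0.08, 2.09], [-2.65, 2.65]. Speed limits (rad/s): [2.22, 2.22, 2.79, 2.79, 3.14, 3.14, 3.14].

### API

Orientations are given as a 3x3 rotation matrix whose columns are the frame's x, y, z axes.
In Python, from cell import r gives the robot as it stands.
- The arm moves only by the tool jog_arm, never from a script. Its arguments are lists of equal length, an entry for each row: "gripper": the closure in counts, from 0 (fully open) to 255 (shut); "dp": the shift along the tool's x, y, z in cm, a list of three; "turn": the turn about the tool's z in rad. A call has 1 to 20 rows; each row shifts and turns the commanded pose from where the row before left it, along the tool's axes as they then stand; what a row does not reach is not made up. A row lasts 1/10 s, in which the tool goes at most 50 mm and 8.59 degrees, less where a joint would pass 70% of its speed; a pose out of reach is approached as far as the arm can. A call with a gripper value outside its range is refused whole. The fingers move at their own pace and stop on an object; the grip force is fixed at half the most. Time passes only in rows, so rows that do not move let the fingers close. It gives the time, the measured TCP pose, the force, the opening and the grip force at its end, in the units of the state.
- r.get_state(): the state, without advancing time (a new reading comes with each control period).
- r.read_camera(name): name is "scene" or "top"; returns the picture (420x560x3 uint8, red, green, blue); there is no depth.
- r.camera_model(name): a dict with "camera_matrix" (3x3 intrinsics, pixels), "position" and "orientation" of the camera in the world. Camera axes: x right, y down, z forward; pixel columns grow to the right and rows downward; lengths in mm; the calibration is good to about 2 mm. A picture is of the moment at which its call begins. camera_model takes no time and is no camera call.
- r.sign_off(): hands the job in; it is judged then, once.
The state is a dict: "t": time; "joint_pos": joint angles; "qvel": joint speeds; "tau": joint torques, N m; "position": TCP position; "tool_rot": TCP orientation; "wrist_force": force on the tool from outside, world axes, zero at the start; "wrist_torque": the same for the moment, N m; "gripper_width": finger opening in mm; "grip_force": force on a finger pad.
Only numpy, scipy, OpenCV 4.12 (cv2) and the standard library are available. Lean on these libraries where they do the work, as an engineer would, in place of code of your own. Each camera call takes 0.05 s, during which the arm holds its last target. There are 200 camera calls.

### The job

Weigh the day's food scraps: with the lidded pail still standing on the counter, swing its bail up from where it lies flat until it stands upright, then lift the pail by the bail, keeping it level, and hang it by the hump in the middle of the bail on the hook of the hanging dial scale. Lower it gently so that the scale already carries the whole weight, no less and no more, before you let go: the needle must not jump, and the hook must never be pulled down hard. Leave the pail hanging still and free on the hook, and do not knock the scale or disturb the mug, the sauce bottle or the jar.

Things in the scene. Friction and masses are not known exactly. Their poses are not given: they have to be found in the camera images.
- pail: Loose stainless food-scrap pail with a pressed-in domed lid and black knob (all one rigid piece): 140 mm across the rim, 108 mm across the foot, rim 109 mm high, knob top 139 mm. Contents unknown; all together 0.33 to 0.93 kg, centre of mass about 58 mm up on the axis. Origin: centre of the underside; z up; its lying bail points to -x, roughly towards the robot.
- bail (a joint): Angle (rad) of the bail, the pail's swing handle: 0 lying flat over the pail's -x side, 1.571 upright, 3.14 flat on the other side. Slightly stiff pivot (0.015 N m); let go half-way, it falls back. The bail is a U of 8 mm round stainless rod whose straight top bar, parallel to the pivot axis and 108 mm from it, runs from 13 to 50 mm either side of the middle, with a hump between.
- bail_pivot (a point): Middle of the bail's pivot axis: on the pail's axis, 114 mm above its underside. The pivot axis is the pail's y axis, through the two riveted ears. A bar gripped tight cannot turn in the fingers, so turning the bail that way tips the pail; held slackly or pushed up from below it turns freely.
- bail_hump (a point): Inner (pail side) surface of the hump, in the middle of the bail's top bar, where it bends outward 9 mm over a width of 26 mm to sit on a hook. 113 mm from the pivot axis.
- bail_bar_left (a point): Centre line of the bail's straight top bar, 36 mm from the middle towards the pail's +y: a place to grip beside the hump. With the bail flat it is 114 mm above the counter and the bar is 34 mm clear of the rim.
- bail_bar_right (a point): The same on the other side of the hump, 36 mm from the middle towards the pail's -y.
- scale: Stand of the hanging dial scale, fixed on the counter: base plate 240 x 200 x 12 mm (x -50 to +190, y -50 to +150 mm), 25 mm column at x = +145, y = +120 mm, rising to an arm 680 mm high from which the dial hangs straight above the hook. Origin: on the counter straight below the hook; z up; x away from the robot: the hook's mouth opens to -x.
- scale_rod (a joint): How far (m) a load has pulled the scale's 8 mm rod and hook down from the dial: 0 unloaded, stop at 0.055; the needle follows. Spring of 300 N/m (hook's weight tared): 1 kg pulls it 0.0327 down; lightly damped. The dial is 136 mm across, 52 mm deep along the stand's x, its centre 568 mm and its underside 490 mm above the counter.
- hook_seat (a point): Where a bail rests in the hook: top surface of its lowest part, straight below the rod, 295 mm above the counter without load. Long J hook of 7 mm round rod in the stand's x-z plane: from a ring 130 mm above the seat the shank bows out to x = +26 mm (between 25 and 75 mm above the seat), passes under the seat and rises to the tip at -x. Pushed, it swings a little about the ring's y axis.
- hook_tip (a point): Top of the hook's upturned tip, 30 mm above the seat and 26 mm to its -x side. The mouth above it, towards -x, is wide open; between tip and shank the throat is 45 mm clear.
- mug: Bystander: white mug, 80 mm wide, 95 mm high, loose. Origin: centre of its underside.
- sauce: Bystander: amber sauce bottle, 48 mm wide, 150 mm high, loose. Origin: centre of its underside.
- jar: Bystander: glass jar with steel cap, 72 mm wide, 85 mm high, loose. Origin: centre of its underside.
There are look-alikes about, which are no part of the job. Of the things shaped like the pail, the stainless one is meant.

How it is judged:
By the outcome, as a careful person would: the job done as asked, in the order asked, and still so for the second after the job is handed in, with the robot touching nothing.
It also fails if it takes over 72 s, if anything falls off the work surface, if the arm or the gripper's body presses on something with over 40 N, if the wrist force passes 120 N, or if a joint passes its speed limit or range.

## Working session

There is one attempt and no reset: what is moved stays moved. The work goes in short steps, Python scripts to look and compute and a tool call to move; the robot and the scene stay as the last step left them, time stands still between calls to the robot, and variables do not carry over. Pictures are saved under pics/ and viewed, at most 10 in all, crops included, and the job is handed in when it is done.

Besides the shell and the picture viewer there is one more tool, called after "Emit:" by a JSON object that holds its "name" and its "arguments". jog_arm: Moves the arm, as the interface text tells. Its arguments: {"type":"object","properties":{"gripper":{"type":"array","items":{"type":"number"}},"dp":{"type":"array","items":{"type":"array","items":{"type":"number"}}},"turn":{"type":"array","items":{"type":"number"}}},"required":["gripper","dp","turn"]}

```bash
mkdir -p pics; cat > h.py <<'E'
import numpy as np, cv2
from cell import r
def snap(n,f):
    im=r.read_camera(n); cv2.imwrite(f'pics/{f}.png',im[:,:,::-1]); return im
def ray(n,u,v):
    c=r.camera_model(n); K=np.array(c["camera_matrix"]);R=np.array(c["orientation"]);p=np.array(c["position"])
    d=R@np.linalg.solve(K,[u,v,1.]); return p,d/np.linalg.norm(d)
def onz(n,u,v,z):
    p,d=ray(n,u,v); return p+d*(z-p[2])/d[2]
def two(a,b):
    p,d=ray(*a);q,e=ray(*b)
    s=np.linalg.lstsq(np.c_[d,-e],q-p,rcond=None)[0]
    x,y=p+s[0]*d,q+s[1]*e
    return (x+y)/2,np.linalg.norm(x-y)
def proj(n,P):
    c=r.camera_model(n); K=np.array(c["camera_matrix"]);R=np.array(c["orientation"]);p=np.array(c["position"])
    w=K@(R.T@(np.array(P)-p)); return w[:2]/w[2]
E
python3 - <<'E'
from h import *
np.set_printoptions(precision=3,suppress=True)
a=snap('scene','s0');b=snap('top','t0')
for n in('scene','top'):
    c=r.camera_model(n);print(n,np.array(c["position"]),np.array(c["orientation"]).tolist(),np.array(c["camera_matrix"])[0])
s=r.get_state();print(s['t'],s['position'],np.array(s['tool_rot']),s['wrist_force'],s['gripper_width'])
E
```

```text
scene [1404.358  -76.917 1024.446] [[0.056965423848361285, 0.6411740560789564, -0.765278230643624], [0.9982337049715718, -0.023630901308563126, 0.054507345945971196], [0.01686448174434587, -0.7670315575741353, -0.641387697840308]] [439.476   0.    280.091]
top [ 236.002   -2.448 1565.211] [[-0.04193084538982084, -0.9780206305152984, 0.2042485018093237], [-0.9991170407139891, 0.041584328030753376, -0.005990210109171119], [-0.0026349876311381783, -0.20431933327193752, -0.9789007441469717]] [480.62    0.    273.466]
0.1 [ 172.494 -626.238  230.492] [[ 0.964  0.266 -0.   ]
 [ 0.266 -0.964  0.001]
 [-0.    -0.002 -1.   ]] [0.905 1.109 0.465] 85.3976043222548
```

View pics/s0.png

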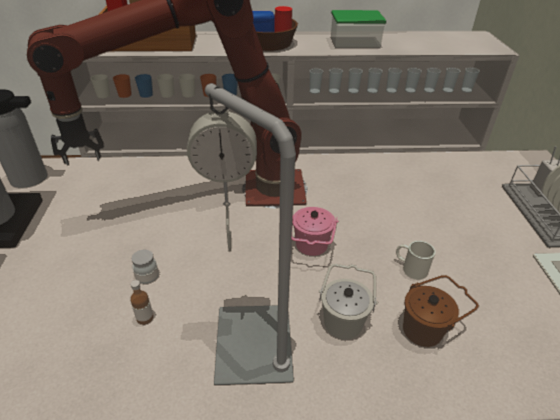

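View pics/t0.png

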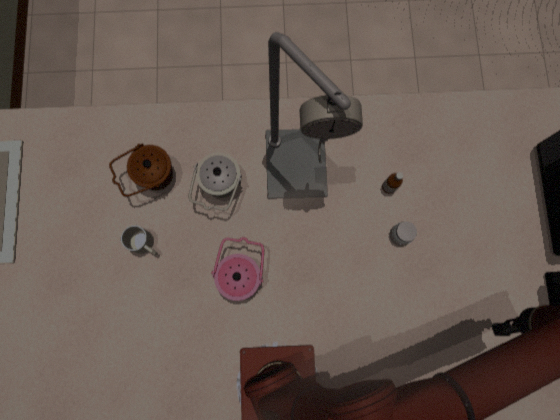

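The scene shows the stainless pail at about (347,305), its bail lying towards the robot (up in this view). The scale's dial is at (222,147) and its hook ends near (229,245). In the top view the pail is at (219,175), the bail's bar near (215,212), and the hook's end near (321,152). I'll enlarge crops of both.

```bash
python3 - <<'E'
import cv2,numpy as np
s=cv2.imread('pics/s0.png');t=cv2.imread('pics/t0.png')
z=lambda im,x,y,w,h,f:cv2.resize(im[y:y+h,x:x+w],None,fx=f,fy=f,interpolation=cv2.INTER_CUBIC)
a=z(s,300,255,100,100,4);b=z(t,180,140,100,100,4)
c=z(s,190,170,80,100,2);c=z(s,200,170,100,50,4) ;c2=z(s,200,210,50,50,4);d=z(t,290,90,80,50,5)[:, :400]
cv2.imwrite('pics/c0.png',np.vstack([np.hstack([a,b]),np.hstack([z(s,200,160,50,50,4),c2,z(t,280,120,100,50,4)])]))
E
```

```text
(no output)
```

View pics/c0.png

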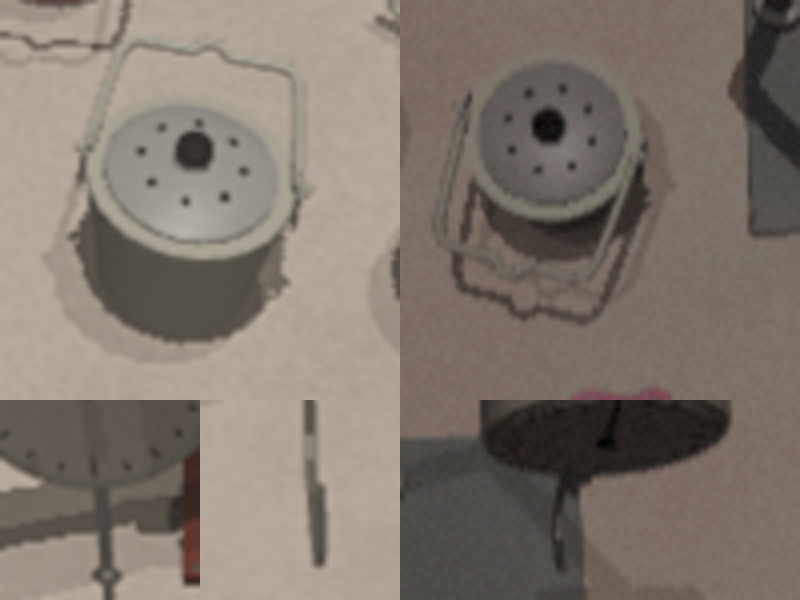

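```bash
python3 - <<'E'
from h import *
np.set_printoptions(precision=1,suppress=True)
pr=lambda n,a,b:print(n,*two(('scene',*a),('top',*b)))
pr('knob',(348.5,292.5),(217,171.5))
L=two(('scene',374.3,273),('top',190,200.8));R=two(('scene',332.5,265.5),('top',228.8,208))
print('L',L,'R',R); 
for z in (114,): print([onz('scene',374.3,273,z),onz('scene',332.5,265.5,z),onz('top',190,200.8,z),onz('top',228.8,208,z)])
pr('hump',(352,266.3),(208,208))
print('knob z139',onz('scene',348.5,290,139),onz('top',217,170.5,139))
print('ring',onz('scene',226.3,203.8,425),'hooklow',onz('scene',229.5,250.75,290),'tip top',onz('top',319.7,162,325))
for uv in((267,198),(327,198),(327,130)):print('plate top',onz('top',*uv,12))
for uv in((215,381),(293,380),(218,308)):print('plate sc',onz('scene',*uv,12))
print('rod',two(('scene',225,181.8),('top',322,139)))
for n in('scene','top'):
  im=r.read_camera(n).astype(int)
  # tight plate mask: greyish-blue dark
  m=((im[:,:,2]-im[:,:,0]>-6)&(im.max(2)<130)&(im.max(2)>50)).astype('uint8')
  x,y,w,h=(200,290,110,100) if n=='scene' else (255,120,85,90)
  k=np.zeros_like(m);k[y:y+h,x:x+w]=m[y:y+h,x:x+w]
  c=max(cv2.findContours(k,0,2)[0],key=cv2.contourArea);hh=cv2.convexHull(c)
  print(n,cv2.approxPolyDP(hh,4,True)[:,0].tolist())
E
```

```text
knob [653.5 161.  125.9] 3.1775820355197166
L (array([568.8, 250.6, 105.5]), np.float64(6.5809766771488185)) R (array([539.8, 132.5, 111. ]), np.float64(11.453842460635014))
[array([576.4, 251. , 114. ]), array([542.8, 137.6, 114. ]), array([566.2, 245.9, 114. ]), array([538.4, 126.5, 114. ])]
hump [542.6 193.  108.1] 3.2006245175566947
knob z139 [656.1 160.6 139. ] [652.6 157.9 139. ]
ring [ 642.5 -141.5  425. ] hooklow [ 651.4 -141.9  290. ] tip top [ 610.2 -139.2  325. ]
plate top [588.    8.3  12. ]
plate top [ 579.6 -190.2   12. ]
plate top [ 817.1 -205.6   12. ]
plate sc [ 824.8 -188.    12. ]
plate sc [831.3   5.   12. ]
plate sc [ 599.3 -192.1   12. ]
rod (array([ 623.7, -137.3,  470.1]), np.float64(9.94262798591819))
scene [[274, 318], [280, 381], [237, 383], [225, 377], [221, 365], [232, 341], [263, 318]]
top [[283, 130], [300, 130], [319, 139], [324, 180], [292, 189], [270, 161]]
```

The pail axis is near (654,159) with yaw about -0.25, and the hook is near (638,-141). Before planning, I need the wrist's size because of the dial's 490 mm underside.

```bash
python3 - <<'E'
from h import *
s=r.get_state();P=np.array(s['position'])
im=cv2.imread('pics/s0.png')
x0,y0,w,h,f=10,20,160,150,5
z=cv2.resize(im[y0:y0+h,x0:x0+w],None,fx=f,fy=f,interpolation=cv2.INTER_CUBIC)[:600]
z=cv2.resize(im[y0:y0+h,x0:x0+w],None,fx=4,fy=4,interpolation=cv2.INTER_CUBIC)
for k in range(0,420,20):
    Q=P+[0,0,k];u=(proj('scene',Q)-[x0,y0])*4
    for e in(-50,0,50):
        u=(proj('scene',Q+[0,e,0])-[x0,y0])*4
        cv2.circle(z,tuple(int(a) for a in u),2,(0,255,255) if k%100 else (0,255,0),-1)
cv2.imwrite('pics/g0.png',z)
E
```

```text
(no output)
```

View pics/g0.png

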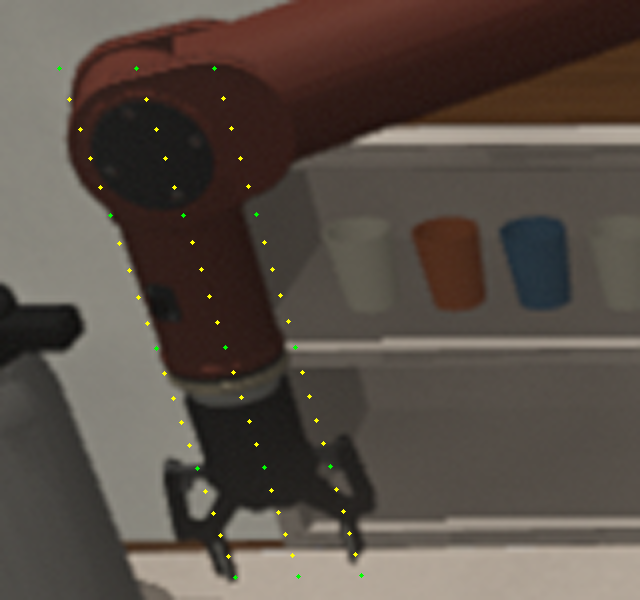

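The wrist's axis runs about 350 mm up from the TCP, with a radius of about 44 mm, so a straight-down tool would hit the dial. I'll move to clear space first, then see how poses beyond the reach behave, since they may tilt the tool.

Emit:
{"name": "jog_arm", "arguments": {"gripper": [180, 180, 180, 180, 180, 180, 180, 180, 180, 180, 180, 180, 180, 180, 180, 180, 180, 180, 180], "dp": [[0, -2, 0], [0, -5, 0], [0, -5, 0], [0, -5, 0], [2.4, -0.1, 0], [4.7, -0.23, 0], [4.7, -0.23, 0], [4.7, -0.23, 0], [4.7, -0.23, 0], [4.7, -0.23, 0], [4.7, -0.23, 0], [4.7, -0.23, 0], [4.7, -0.23, 0], [4.7, -0.23, 0], [4.7, -0.23, 0], [4.7, -0.23, 0], [4.7, -0.23, 0], [4.7, -0.23, 0], [4.7, -0.23, 0]], "turn": [0, 0, 0, 0, -0.05, -0.1, -0.1, -0.1, -0.1, -0.1, -0.1, -0.1, -0.1, -0.1, -0.1, -0.1, -0.1, -0.1, -0.1]}}

```text
t: 2.1
position: [469.1, 62.9, 231.5]
tool_rot: [[-0.152, 0.988, 0.001], [0.988, 0.152, 0.001], [0.0, 0.001, -1.0]]
wrist_force: [1.6, -0.2, 0.2]
gripper_width: 25.0
grip_force: 0.0
```

Emit:
{"name": "jog_arm", "arguments": {"gripper": [180, 180, 180, 180, 180, 180, 180, 180, 180, 180, 180, 180, 180, 180, 180, 180, 180], "dp": [[4.7, -0.2, -2], [4.7, -0.2, -2], [4.7, -0.2, -2], [2, 2, -2], [0, 4, -1], [0, 5, 0], [0, 5, 0], [0, 5, 0], [0, 5, 0], [0, 5, 0], [0, 5, 0], [0, 5, 0], [0, 5, 0], [0, 3, 0], [0, 3, 0], [0, 3, 0], [0, 3, 0]], "turn": [-0.1, -0.1, -0.1, 0, 0, 0, 0, 0, 0, 0, 0, 0, 0, 0, 0, 0, 0]}}

```text
t: 3.8
position: [803.0, 369.9, 284.1]
tool_rot: [[-0.395, 0.918, -0.039], [0.918, 0.395, 0.015], [0.029, -0.03, -0.999]]
wrist_force: [0.4, 0.4, -0.2]
gripper_width: 24.8
grip_force: 0.0
```

```bash
python3 - <<'E'
from h import *
np.set_printoptions(precision=3,suppress=True)
s=r.get_state();print(np.array(s['joint_pos']),np.array(s['position']),np.hypot(*s['position'][:2]))
E
```

```text
[-0.508  1.023  0.26   0.275 -0.262  1.881 -0.038] [803.016 369.912 284.09 ] 884.121119870203
```

Emit:
{"name": "jog_arm", "arguments": {"gripper": [180, 180, 180, 180, 180, 180], "dp": [[0, 5, 0], [0, 5, 0], [0, 5, 0], [0, 5, 0], [0, 0, 0], [0, 0, 0]], "turn": [0, 0, 0, 0, 0, 0]}}

```text
t: 4.4
position: [830.0, 365.9, 254.2]
tool_rot: [[-0.369, 0.929, -0.024], [0.929, 0.37, 0.034], [0.04, -0.01, -0.999]]
wrist_force: [0.2, -0.8, 0.0]
gripper_width: 24.9
grip_force: 0.0
```

```bash
python3 - <<'E'
from h import *
np.set_printoptions(precision=3,suppress=True)
s=r.get_state();print(np.array(s['joint_pos']),np.array(s['position']),np.hypot(*s['position'][:2]))
E
```

```text
[-0.558  1.136  1.03   0.258 -0.989  1.875  0.039] [829.956 365.89  254.189] 907.0296124867565
```

Emit:
{"name": "jog_arm", "arguments": {"gripper": [180, 180, 180, 180, 180, 180, 180, 180, 180, 180, 180, 180, 180, 180], "dp": [[0, -4, 0], [0, -4, -2], [0, -4, -4], [0, -4, -4], [0, -4, -4], [0, 0, -5], [0, 0, -5], [0, 0, -5], [0, 0, -5], [0, 0, -5], [0, 0, -5], [0, 0, -5], [0, 0, -5], [0, 0, 0]], "turn": [0, 0, 0, 0, 0, 0, 0, 0, 0, 0, 0, 0, 0, 0]}}

```text
t: 5.8
position: [676.9, 339.1, 523.7]
tool_rot: [[-0.453, 0.89, 0.044], [0.891, 0.454, 0.009], [-0.012, 0.044, -0.999]]
wrist_force: [-1.1, -0.9, 1.1]
gripper_width: 25.0
grip_force: 0.0
```

```bash
python3 - <<'E'
from h import *
np.set_printoptions(precision=3,suppress=True)
s=r.get_state();print(np.array(s['joint_pos']),np.array(s['position']),np.hypot(*s['position'][:2]))
E
```

```text
[-0.599  0.716  0.344  0.312 -0.249  2.084  0.001] [676.866 339.121 523.677] 757.067338947459
```

Emit:
{"name": "jog_arm", "arguments": {"gripper": [180, 180, 180, 180, 180, 180, 180, 180], "dp": [[0, 0, -5], [0, 0, -5], [0, 0, -5], [0, 0, -5], [0, 0, -5], [0, 0, -5], [0, 0, -5], [0, 0, -5]], "turn": [0, 0, 0, 0, 0, 0, 0, 0]}}

```text
t: 6.6
position: [591.2, 298.8, 727.5]
tool_rot: [[-0.448, 0.837, 0.313], [0.894, 0.429, 0.13], [-0.025, 0.339, -0.941]]
wrist_force: [-0.4, 0.1, -0.2]
gripper_width: 25.2
grip_force: 0.0
```

```bash
python3 - <<'E'
from h import *
np.set_printoptions(precision=3,suppress=True)
s=r.get_state();print(np.array(s['joint_pos']),np.array(s['position']),np.hypot(*s['position'][:2]))
E
```

```text
[-0.644  0.462  0.341  0.256 -0.184  2.089 -0.015] [591.229 298.817 727.461] 662.4523025937244
```

Driving the arm against joint 6's limit does tilt the tool outward, and the tilt stays. I'll take it to about 27°.

Emit:
{"name": "jog_arm", "arguments": {"gripper": [180, 180], "dp": [[0, 1, -4.5], [0, 0, 0]], "turn": [0, 0]}}

```text
t: 6.8
position: [576.0, 291.3, 751.4]
tool_rot: [[-0.447, 0.825, 0.344], [0.894, 0.423, 0.146], [-0.025, 0.373, -0.927]]
wrist_force: [-0.2, -0.0, 0.0]
gripper_width: 25.3
grip_force: 0.0
```

Emit:
{"name": "jog_arm", "arguments": {"gripper": [180, 180, 180, 180], "dp": [[0, 0, -5], [0, 0, -5], [0, 0, -5], [0, 0, 0]], "turn": [0, 0, 0, 0]}}

```text
t: 7.2
position: [522.3, 265.9, 819.9]
tool_rot: [[-0.449, 0.782, 0.433], [0.893, 0.404, 0.195], [-0.022, 0.474, -0.88]]
wrist_force: [0.1, -0.3, -0.1]
gripper_width: 25.1
grip_force: 0.0
```

The tilt is 28°, which clears the dial. Next I'll turn so the closing axis lies across the bar, then come down to a standoff at the bail's right bar.

Emit:
{"name": "jog_arm", "arguments": {"gripper": [180, 180, 180, 180, 180, 180], "dp": [[0, 0, 1], [0, 0, 2], [0, 0, 2], [0, 0, 2], [0, 0, 1], [0, 0, 0]], "turn": [0.13, 0.13, 0.13, 0.13, 0.13, 0]}}

```text
t: 7.8
position: [559.8, 285.3, 742.4]
tool_rot: [[0.118, 0.898, 0.425], [0.958, -0.216, 0.19], [0.262, 0.384, -0.885]]
wrist_force: [-0.2, -0.5, 1.3]
gripper_width: 25.1
grip_force: 0.0
```

```bash
cat >> h.py <<'E'
np.set_printoptions(precision=3,suppress=True)
def st():
    s=r.get_state();print('t',s['t'],'p',np.array(s['position']),'q',np.array(s['joint_pos']),'F',np.array(s['wrist_force']),'w',s['gripper_width'],'g',s['grip_force']);return s,np.array(s['tool_rot']),np.array(s['position'])
def todp(d,R): return R.T@np.array(d)/10
E
python3 - <<'E'
from h import *
s,R,p=st();print(R)
print('pink',onz('top',237,277,139),onz('top',265,240,114),onz('top',222,240,114))
print('to pre',todp(np.array([490,132,235])-p,R))
print('bar dir in tool',R.T@[.25,.968,0])
E
```

```text
t 7.8 p [559.757 285.265 742.426] q [-0.894  0.175  0.453  0.68  -0.057  1.819 -0.671] F [-0.243 -0.514  1.317] w 25.122511697164274 g 0.0
[[ 0.118  0.898  0.425]
 [ 0.958 -0.216  0.19 ]
 [ 0.262  0.384 -0.885]]
pink [324.996 104.93  139.   ] [434.408  18.809 114.   ] [439.937 149.441 114.   ]
to pre [-28.802 -22.453  39.047]
bar dir in tool [0.957 0.016 0.29 ]
```

Emit:
{"name": "jog_arm", "arguments": {"gripper": [180, 180, 180, 180, 180, 180, 180, 180, 180, 180, 180, 180, 180, 180], "dp": [[-1.2, -0.9, 1.6], [-2.4, -1.9, 3.3], [-2.4, -1.9, 3.3], [-2.4, -1.9, 3.3], [-2.4, -1.9, 3.3], [-2.4, -1.9, 3.3], [-2.4, -1.9, 3.3], [-2.4, -1.9, 3.3], [-2.4, -1.9, 3.3], [-2.4, -1.9, 3.3], [-2.4, -1.9, 3.3], [-2.4, -1.9, 3.3], [-1.2, -0.9, 1.6], [0, 0, 0]], "turn": [0, 0, 0, 0, 0, 0, 0, 0, 0, 0, 0, 0, 0, 0]}}

```text
t: 9.2
position: [490.1, 133.1, 231.0]
tool_rot: [[0.113, 0.898, 0.424], [0.959, -0.211, 0.19], [0.26, 0.385, -0.885]]
wrist_force: [-0.3, 0.3, 0.5]
gripper_width: 25.2
grip_force: 0.0
```

```bash
python3 - <<'E'
from h import *
s,R,p=st();print(R[:,2])
a=snap('scene','s1');b=snap('top','t1')
z=lambda im,x,y,w,h,f:cv2.resize(im[y:y+h,x:x+w,::-1],None,fx=f,fy=f,interpolation=cv2.INTER_CUBIC)
for im,n,(x,y) in((a,'scene',(310,225)),(b,'top',(180,140))):
    u=proj(n,p);print(n,u,(u-[x,y])*4)
cv2.imwrite('pics/c1.png',np.hstack([z(a,310,225,100,110,4),z(b,180,140,100,110,4)]))
E
```

```text
t 9.2 p [490.074 133.114 231.018] q [-0.812 -0.356  0.397  2.203  0.18   0.789 -0.672] F [-0.329  0.312  0.504] w 25.194497188836714 g 0.0
[ 0.424  0.19  -0.885]
scene [332.033 222.452] [ 88.133 -10.193]
top [222.971 216.537] [171.885 306.15 ]
```

View pics/c1.png

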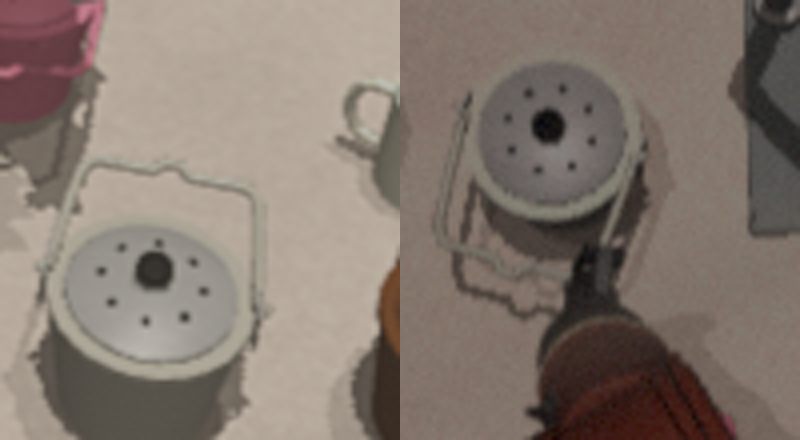

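```bash
python3 - <<'E'
from h import *
A=onz('scene',340,266,114);B=onz('scene',368.75,271.75,114);print(A,B,np.arctan2(-(B-A)[0],(B-A)[1]))
C=onz('top',180+55/4,140+247/4,114);D=onz('top',180+185/4,140+273/4,114);print(C,D,np.arctan2(-(C-D)[0],(C-D)[1]))
print('ears scene', onz('scene',310+42/4,225+268/4,114),onz('scene',310+255/4,225+325/4,114),'top',onz('top',180+68/4,140+100/4,114),onz('top',180+243/4,140+150/4,114))
# lid rim ellipse centre in both
print('rim', onz('scene',310+152/4,225+290/4,109), onz('top',180+157/4,140+140/4,109))
E
```

```text
[545.587 158.717 114.   ] [571.032 236.365 114.   ] -0.3166723318155503
[562.683 234.338 114.   ] [537.906 134.372 114.   ] -0.24295223430767848
ears scene [638.633  90.768 114.   ] [692.334 223.594 114.   ] top [680.483 223.179 114.   ] [634.01   86.962 114.   ]
rim [656.442 162.741 109.   ] [646.373 154.469 109.   ]
```

Emit:
{"name": "jog_arm", "arguments": {"gripper": [170, 170, 170, 170, 170, 170], "dp": [[0, 0, 2], [0, 0, 3], [0, 0, 3], [0, 0, 1], [0, 0, 0], [0, 0, 0]], "turn": [0.06, 0, 0, 0, 0, 0]}}

```text
t: 9.9
position: [530.6, 153.0, 156.2]
tool_rot: [[0.167, 0.888, 0.429], [0.942, -0.272, 0.195], [0.29, 0.371, -0.882]]
wrist_force: [-0.1, 0.4, 0.8]
gripper_width: 28.6
grip_force: 0.0
```

```bash
python3 - <<'E'
from h import *
s,R,p=st();print(R)
print(todp(np.array([544.6,161.4,114])+14*R[:,2]-p,R))
E
```

```text
t 9.9 p [530.597 152.97  156.179] q [-0.858 -0.158  0.494  2.231  0.073  0.561 -0.639] F [-0.052  0.435  0.848] w 28.58953680335987 g 0.0
[[ 0.167  0.888  0.429]
 [ 0.942 -0.272  0.195]
 [ 0.29   0.371 -0.882]]
[-0.192 -0.552  5.886]
```

Emit:
{"name": "jog_arm", "arguments": {"gripper": [170, 170, 170, 170, 170, 170, 170], "dp": [[-0.2, -0.55, 0], [0, 0, 1], [0, 0, 1.5], [0, 0, 1.5], [0, 0, 1.5], [0, 0, 0.4], [0, 0, 0]], "turn": [0, 0, 0, 0, 0, 0, 0]}}

```text
t: 10.6
position: [549.7, 163.4, 99.3]
tool_rot: [[0.169, 0.888, 0.427], [0.942, -0.273, 0.194], [0.288, 0.369, -0.883]]
wrist_force: [0.1, 0.2, 0.0]
gripper_width: 28.5
grip_force: 0.0
```

```bash
python3 - <<'E'
from h import *
s,R,p=st()
a=snap('scene','s2');b=snap('top','t2')
z=lambda im,x,y,w,h,f:cv2.resize(im[y:y+h,x:x+w,::-1],None,fx=f,fy=f,interpolation=cv2.INTER_CUBIC)
cv2.imwrite('pics/c2.png',np.hstack([z(a,310,215,80,100,5),z(b,180,150,80,100,5)]))
E
```

```text
t 10.6 p [549.725 163.374  99.318] q [-0.894 -0.003  0.56   2.247 -0.105  0.413 -0.484] F [0.064 0.178 0.03 ] w 28.46020891603045 g 0.0
```

View pics/c2.png

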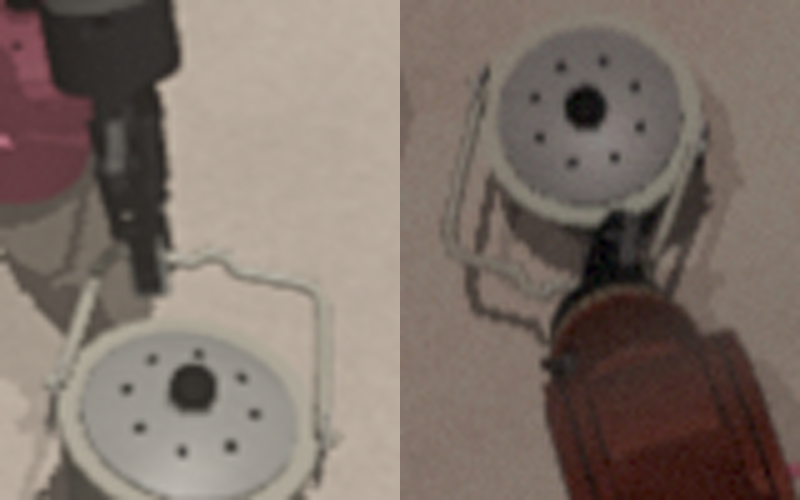

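The fingers straddle the right bar beside the hump with no contact force. Next I'll close to a slack hold of about 10 mm and follow the bail's arc.

```bash
python3 - <<'E'
from h import *
s,R,p=st()
th=np.r_[0,.04,np.arange(.12,1.58,.0806)]
u=np.array([.955,-.295,0])
P=108*((1-np.cos(th))[:,None]*u+np.sin(th)[:,None]*np.array([0,0,1]))
D=np.diff(P,axis=0)@R/10
print(len(D));print(np.round(D,2).tolist());print(th)
E
```

```text
t 10.7 p [550.004 163.461 100.305] q [-0.894 -0.004  0.56   2.247 -0.104  0.413 -0.485] F [ 0.323 -0.243  0.266] w 28.13681102762399 g 0.0
20
[[0.12, 0.17, -0.38], [0.24, 0.38, -0.74], [0.23, 0.45, -0.71], [0.22, 0.51, -0.67], [0.21, 0.56, -0.63], [0.19, 0.61, -0.59], [0.18, 0.66, -0.54], [0.16, 0.7, -0.49], [0.14, 0.74, -0.43], [0.12, 0.78, -0.37], [0.1, 0.81, -0.31], [0.08, 0.83, -0.25], [0.06, 0.85, -0.19], [0.04, 0.86, -0.12], [0.02, 0.87, -0.05], [-0.01, 0.87, 0.01], [-0.03, 0.87, 0.08], [-0.05, 0.86, 0.15], [-0.07, 0.84, 0.21], [-0.09, 0.82, 0.27]]
[0.    0.04  0.12  0.201 0.281 0.362 0.442 0.523 0.604 0.684 0.765 0.845
 0.926 1.007 1.087 1.168 1.248 1.329 1.41  1.49  1.571]
```

Emit:
{"name": "jog_arm", "arguments": {"gripper": [205, 222, 222, 222], "dp": [[0, 0, 0], [0, 0, 0], [0, 0, 0], [0, 0, 0]], "turn": [0, 0, 0, 0]}}

```text
t: 11.1
position: [549.6, 163.6, 99.8]
tool_rot: [[0.169, 0.888, 0.427], [0.942, -0.273, 0.195], [0.289, 0.369, -0.883]]
wrist_force: [-3.0, 0.6, 0.4]
gripper_width: 11.1
grip_force: 1.4
```

Emit:
{"name": "jog_arm", "arguments": {"gripper": [222, 222, 222, 222, 222, 222], "dp": [[0, -0.1, 0], [0.12, 0.17, -0.38], [0.24, 0.38, -0.74], [0.23, 0.45, -0.71], [0.22, 0.51, -0.67], [0, 0, 0]], "turn": [0, 0, 0, 0, 0, 0]}}

```text
t: 11.7
position: [554.3, 162.7, 131.5]
tool_rot: [[0.169, 0.887, 0.43], [0.942, -0.274, 0.196], [0.291, 0.372, -0.882]]
wrist_force: [-2.2, 0.3, 1.1]
gripper_width: 10.8
grip_force: 1.2
```

```bash
python3 - <<'E'
from h import *
s,R,p=st()
a=snap('scene','s3');b=snap('top','t3')
z=lambda im,x,y,w,h,f:cv2.resize(im[y:y+h,x:x+w,::-1],None,fx=f,fy=f,interpolation=cv2.INTER_CUBIC)
cv2.imwrite('pics/c3.png',np.hstack([z(a,310,215,80,100,5),z(b,180,150,80,100,5)]))
E
```

```text
t 11.7 p [554.314 162.675 131.484] q [-0.892 -0.054  0.551  2.21  -0.033  0.488 -0.546] F [-2.201  0.287  1.145] w 10.78716070693833 g 1.1806799098849297
```

View pics/c3.png

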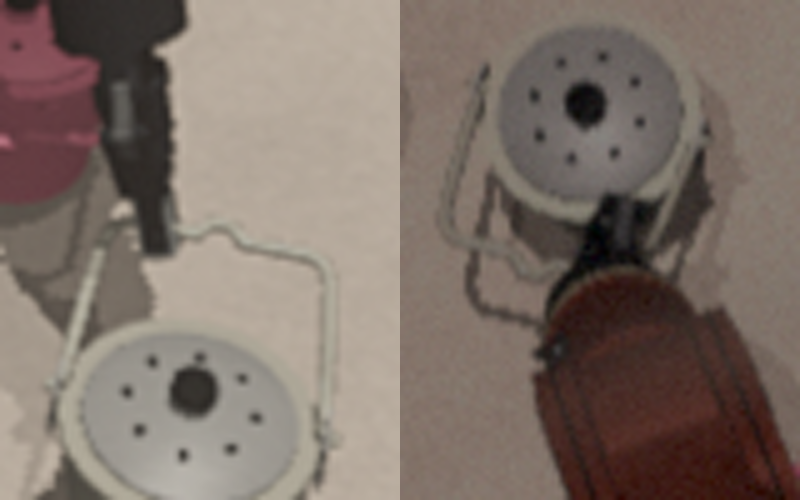

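The bail is following the fingers (its bar rose about 6 px in the scene view) and the pail has not moved. Continuing the arc.

Emit:
{"name": "jog_arm", "arguments": {"gripper": [222, 222, 222, 222, 222, 222, 222, 222, 222, 222, 222, 222, 222, 222, 222], "dp": [[0.21, 0.56, -0.63], [0.19, 0.61, -0.59], [0.18, 0.66, -0.54], [0.16, 0.7, -0.49], [0.14, 0.74, -0.43], [0.12, 0.78, -0.37], [0.1, 0.81, -0.31], [0.08, 0.83, -0.25], [0.06, 0.85, -0.19], [0.04, 0.86, -0.12], [0.02, 0.87, -0.05], [-0.01, 0.87, 0.01], [-0.03, 0.87, 0.08], [-0.05, 0.86, 0.15], [0, 0, 0]], "turn": [0, 0, 0, 0, 0, 0, 0, 0, 0, 0, 0, 0, 0, 0, 0]}}

```text
t: 13.3
position: [637.0, 136.2, 206.4]
tool_rot: [[0.17, 0.888, 0.428], [0.942, -0.274, 0.193], [0.289, 0.371, -0.883]]
wrist_force: [0.4, -0.8, -0.1]
gripper_width: 11.1
grip_force: 0.0
```

```bash
python3 - <<'E'
from h import *
s,R,p=st()
a=snap('scene','s4');b=snap('top','t4')
z=lambda im,x,y,w,h,f:cv2.resize(im[y:y+h,x:x+w,::-1],None,fx=f,fy=f,interpolation=cv2.INTER_CUBIC)
cv2.imwrite('pics/c4.png',np.hstack([z(a,310,215,80,110,5),z(b,180,130,80,110,5)]))
E
```

```text
t 13.3 p [637.006 136.232 206.371] q [-0.848  0.035  0.641  1.968 -0.193  0.674 -0.328] F [ 0.376 -0.756 -0.144] w 11.099330508249498 g 0.0
```

View pics/c4.png

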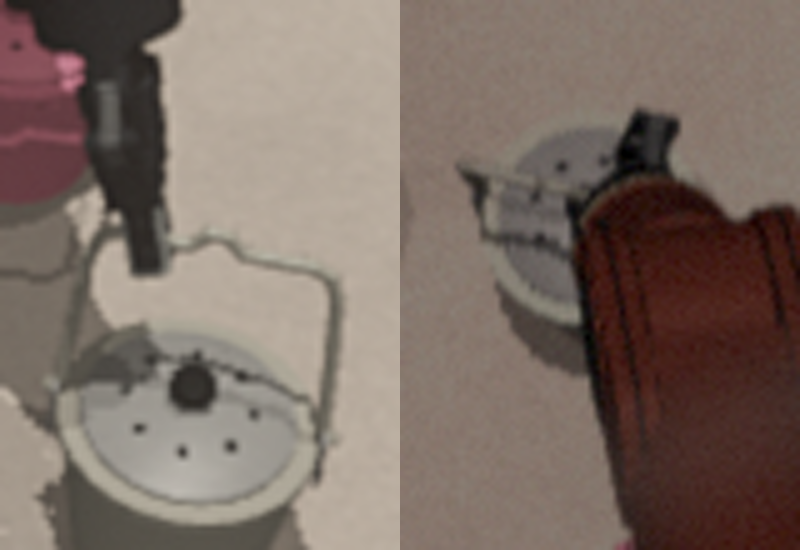

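```bash
python3 - <<'E'
from h import *
s,R,p=st()
C=np.array([656,158,114]);u=np.array([.955,-.295,0])
for a,b in (((310+335/5,215+272/5),(180+62/5,130+165/5)),):
    X,e=two(('scene',*a),('top',*b));print(X,e,'along u',(X-C)@u,'z',X[2])
g=p-14*R[:,2];print('grip',g,(g-C)@u, g[2])
d=16.0*u+np.array([0,0,.8]);print(todp(d,R),todp([0,0,10],R),todp(u*10,R))
E
```

```text
t 13.4 p [635.793 136.662 205.746] q [-0.848  0.034  0.64   1.97  -0.191  0.675 -0.33 ] F [-0.996 -0.347  0.1  ] w 10.999763202595533 g 0.0
[656.543 222.468 215.118] 3.2362106816052654 along u -18.499343924741506 z 215.1175837185457
grip [629.814 133.951 218.111] -17.913009736277765 218.1110140070539
[-0.163  1.516  0.491] [ 0.289  0.37  -0.883] [-0.116  0.929  0.351]
```

Emit:
{"name": "jog_arm", "arguments": {"gripper": [222, 222, 222, 222, 235, 255, 255, 255, 255], "dp": [[-0.04, 0.5, 0.12], [-0.06, 0.6, 0.17], [-0.06, 0.6, 0.2], [0, 0, 0], [0, 0, 0], [0, 0, 0], [0, 0, 0], [0, 0, 0], [0, 0, 0]], "turn": [0, 0, 0, 0, 0, 0, 0, 0, 0]}}

```text
t: 14.3
position: [652.8, 131.5, 207.8]
tool_rot: [[0.169, 0.888, 0.428], [0.942, -0.273, 0.194], [0.289, 0.37, -0.883]]
wrist_force: [0.2, -2.2, 1.3]
gripper_width: 5.8
grip_force: 58.6
```

```bash
python3 - <<'E'
from h import *
s,R,p=st();print(s['wrist_torque'],todp([0,0,10],R))
C=np.array([656,158,114]);u=np.array([.955,-.295,0])
g=p-14*R[:,2];print('grip',g,(g-C)@u, g[2])
E
```

```text
t 14.3 p [652.784 131.542 207.803] q [-0.828  0.073  0.652  1.933 -0.247  0.686 -0.27 ] F [ 0.17  -2.227  1.277] w 5.791326512397458 g 58.602662086486816
[-0.486  0.272 -0.151] [ 0.289  0.37  -0.883]
grip [646.795 128.822 220.162] -0.18328594549015964 220.16157940295125
```

Emit:
{"name": "jog_arm", "arguments": {"gripper": [255, 255, 255, 255, 255, 255], "dp": [[0.1, 0.15, -0.35], [0.23, 0.3, -0.7], [0.29, 0.37, -0.88], [0.29, 0.37, -0.88], [0.15, 0.19, -0.44], [0, 0, 0]], "turn": [0, 0, 0, 0, 0, 0]}}

```text
t: 14.9
position: [653.4, 131.8, 245.9]
tool_rot: [[0.168, 0.887, 0.429], [0.942, -0.273, 0.195], [0.29, 0.371, -0.882]]
wrist_force: [-0.8, 0.9, -5.8]
gripper_width: 5.4
grip_force: 58.7
```

```bash
python3 - <<'E'
from h import *
s,R,p=st();print(s['wrist_torque'])
a=snap('scene','s5');b=snap('top','t5')
z=lambda im,x,y,w,h,f:cv2.resize(im[y:y+h,x:x+w,::-1],None,fx=f,fy=f,interpolation=cv2.INTER_CUBIC)
cv2.imwrite('pics/c5.png',np.hstack([z(a,300,190,120,150,4)[:, :480],z(b,180,120,80,150,4)]))
E
```

```text
t 14.9 p [653.407 131.814 245.927] q [-0.841  0.034  0.653  1.885 -0.189  0.759 -0.324] F [-0.762  0.861 -5.775] w 5.438027590228668 g 58.712003231048584
[-0.624  1.013  0.004]
```

View pics/c5.png

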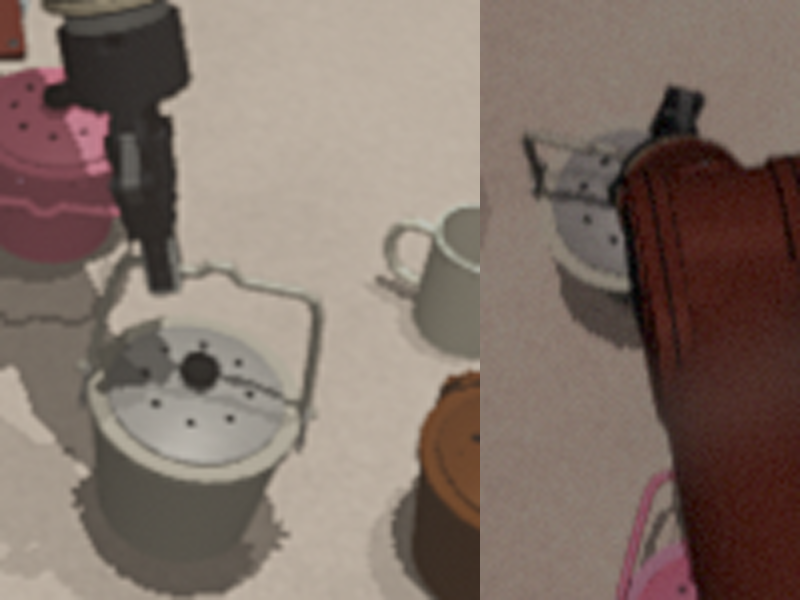

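The pail hangs clear on the bail, weighing about 5.8 N and near level (hump at about (353,257) in the scene view). Next I'll carry it smoothly to a point in front of the hook's mouth.

```bash
python3 - <<'E'
from h import *
s,R,p=st();g=p-14*R[:,2];b=np.array([.295,.955,0])
h=onz('scene',353,257.5,g[2]+9);print('grip',g,'hump',h,(h-g)@b,(h-g))
d=np.array([556,-170,345])-g;print(d,np.linalg.norm(d));t=todp(d,R);print(t,t/30,np.round(t/150,3))
E
```

```text
t 15.0 p [652.693 131.702 244.375] q [-0.841  0.035  0.652  1.886 -0.189  0.759 -0.324] F [-0.049 -0.003 -6.142] w 5.662946456183295 g 58.79018247127533
grip [646.712 128.979 256.736] hump [661.83  155.694 265.736] 29.972610708142437 [15.118 26.715  9.   ]
[ -90.712 -298.979   88.264] 324.6652417813995
[-27.15    3.357 -17.483] [-0.905  0.112 -0.583] [-0.181  0.022 -0.117]
```

Emit:
{"name": "jog_arm", "arguments": {"gripper": [255, 255, 255, 255, 255, 255, 255, 255, 255, 255, 255, 255, 255, 255, 255, 255, 255, 255, 255, 255], "dp": [[-0.18, 0.02, -0.12], [-0.36, 0.04, -0.23], [-0.54, 0.07, -0.35], [-0.72, 0.09, -0.47], [-0.9, 0.11, -0.58], [-0.9, 0.11, -0.58], [-0.9, 0.11, -0.58], [-0.9, 0.11, -0.58], [-0.9, 0.11, -0.58], [-0.9, 0.11, -0.58], [-0.9, 0.11, -0.58], [-0.9, 0.11, -0.58], [-0.9, 0.11, -0.58], [-0.9, 0.11, -0.58], [-0.9, 0.11, -0.58], [-0.9, 0.11, -0.58], [-0.9, 0.11, -0.58], [-0.9, 0.11, -0.58], [-0.9, 0.11, -0.58], [-0.9, 0.11, -0.58]], "turn": [0, 0, 0, 0, 0, 0, 0, 0, 0, 0, 0, 0, 0, 0, 0, 0, 0, 0, 0, 0]}}

```text
t: 17.0
position: [598.2, -47.6, 297.5]
tool_rot: [[0.169, 0.888, 0.428], [0.942, -0.273, 0.194], [0.289, 0.37, -0.883]]
wrist_force: [0.6, -0.2, -5.6]
gripper_width: 6.0
grip_force: 58.7
```

Emit:
{"name": "jog_arm", "arguments": {"gripper": [255, 255, 255, 255, 255, 255, 255, 255, 255, 255, 255, 255, 255, 255, 255, 255, 255], "dp": [[-0.9, 0.11, -0.58], [-0.9, 0.11, -0.58], [-0.9, 0.11, -0.58], [-0.9, 0.11, -0.58], [-0.9, 0.11, -0.58], [-0.9, 0.11, -0.58], [-0.9, 0.11, -0.58], [-0.9, 0.11, -0.58], [-0.9, 0.11, -0.58], [-0.9, 0.11, -0.58], [-0.72, 0.09, -0.47], [-0.54, 0.07, -0.35], [-0.36, 0.04, -0.23], [-0.18, 0.02, -0.12], [0, 0, 0], [0, 0, 0], [0, 0, 0]], "turn": [0, 0, 0, 0, 0, 0, 0, 0, 0, 0, 0, 0, 0, 0, 0, 0, 0]}}

```text
t: 18.7
position: [562.2, -165.1, 332.3]
tool_rot: [[0.168, 0.888, 0.427], [0.942, -0.272, 0.195], [0.289, 0.37, -0.883]]
wrist_force: [-0.6, 0.7, -5.6]
gripper_width: 5.7
grip_force: 58.7
```

```bash
python3 - <<'E'
from h import *
s,R,p=st();g=p-14*R[:,2];b=np.array([.295,.955,0]);print(R)
print('grip',g,'hump mid',g+30*b,s['wrist_torque'])
a=snap('scene','s6');bb=snap('top','t6')
z=lambda im,x,y,w,h,f:cv2.resize(im[y:y+h,x:x+w,::-1],None,fx=f,fy=f,interpolation=cv2.INTER_CUBIC)
for q in(g+30*b+[0,0,9],[612,-140,325],[638,-141,295],[638,-141,425]): print(np.round(proj('scene',q)),np.round(proj('top',q)))
cv2.imwrite('pics/c6.png',np.hstack([z(a,170,170,110,150,4),z(bb,270,120,90,150,4)]))
E
```

```text
t 18.7 p [ 562.158 -165.131  332.292] q [-0.665 -0.212  0.972  1.826 -0.174  1.079  0.147] F [-0.598  0.738 -5.646] w 5.728436075273487 g 58.70434284210205
[[ 0.168  0.888  0.427]
 [ 0.942 -0.272  0.195]
 [ 0.289  0.37  -0.883]]
grip [ 556.178 -167.855  344.654] hump mid [ 565.028 -139.205  344.654] [-0.631  1.019  0.035]
[230. 207.] [322. 175.]
[230. 229.] [320. 161.]
[230. 245.] [319. 155.]
[227. 203.] [323. 139.]
```

View pics/c6.png

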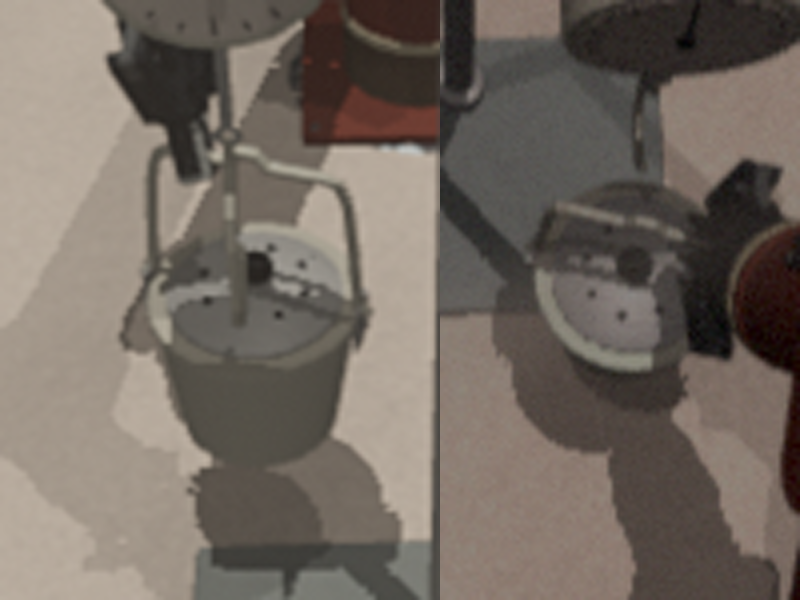

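The pail hangs about level in front of the hook. The ring at (227,204) and hook end at (229.5,250) fit the estimate of (638,-141). Now I'll pass the hump over the tip into the throat.

```bash
python3 - <<'E'
from h import *
s,R,p=st()
X,e=two(('scene',256.2,216.8),('top',298.2,171.8));print('left corner',X,e)
for d in([42,-1,-10],[18,0,-2],[13,0,-14],[0,0,-10]): print(d,np.round(todp(d,R),2))
E
```

```text
t 18.8 p [ 562.12  -165.294  332.292] q [-0.665 -0.212  0.973  1.826 -0.174  1.079  0.147] F [-0.288  0.192 -5.266] w 5.7310594455345445 g 58.70111525058746
left corner [582.428 -78.052 335.527] 2.720989161266497
[42, -1, -10] [0.32 3.39 2.66]
[18, 0, -2] [0.25 1.52 0.95]
[13, 0, -14] [-0.19  0.64  1.79]
[0, 0, -10] [-0.29 -0.37  0.88]
```

Emit:
{"name": "jog_arm", "arguments": {"gripper": [255, 255, 255, 255, 255, 255, 255, 255, 255, 255, 255, 255, 255], "dp": [[-0.05, 0.25, 0.15], [-0.05, 0.45, 0.35], [0.06, 0.68, 0.54], [0.06, 0.68, 0.54], [0.06, 0.68, 0.54], [0.05, 0.66, 0.52], [0.1, 0.55, 0.35], [0.08, 0.5, 0.32], [0.06, 0.35, 0.22], [0.03, 0.12, 0.07], [0, 0, 0], [0, 0, 0], [0, 0, 0]], "turn": [0, 0, 0, 0, 0, 0, 0, 0, 0, 0, 0, 0, 0]}}

```text
t: 20.1
position: [621.7, -168.5, 320.1]
tool_rot: [[0.169, 0.888, 0.428], [0.942, -0.273, 0.195], [0.29, 0.37, -0.883]]
wrist_force: [-0.3, 0.6, -5.5]
gripper_width: 6.0
grip_force: 58.7
```

```bash
python3 - <<'E'
from h import *
s,R,p=st();g=p-14*R[:,2];b=np.array([.295,.955,0]);h=g+31.5*b;print('hump mid',h)
print(np.round(todp(np.array([638,-141,318])-h,R),2))
a=snap('scene','s7');c=snap('top','t7')
# has the hook moved? compare with s0 in the rod/hook area, at ring and dial
s6=cv2.imread('pics/s6.png')[:,:,::-1]
for n,(x,y,w,hh) in {'dial':(190,115,66,60),'ring':(215,190,25,18)}.items():
    print(n,cv2.absdiff(a[y:y+hh,x:x+w],s6[y:y+hh,x:x+w]).mean())
E
```

```text
t 20.1 p [ 621.653 -168.511  320.116] q [-0.712  0.05   1.161  1.739 -0.468  1.096  0.36 ] F [-0.291  0.626 -5.548] w 5.961015564870977 g 58.69817018508911
hump mid [ 624.956 -141.152  332.473]
[-0.18  0.62  1.84]
dial 4.225420875420875
ring 28.297037037037036
```

Emit:
{"name": "jog_arm", "arguments": {"gripper": [255, 255, 255, 255, 255, 255, 255, 255, 255, 255, 255], "dp": [[-0.03, 0.1, 0.3], [-0.05, 0.18, 0.5], [-0.05, 0.18, 0.54], [-0.05, 0.16, 0.5], [-0.14, -0.18, 0.42], [-0.14, -0.18, 0.42], [-0.14, -0.18, 0.42], [-0.1, -0.12, 0.28], [-0.06, -0.07, 0.18], [0, 0, 0], [0, 0, 0]], "turn": [0, 0, 0, 0, 0, 0, 0, 0, 0, 0, 0]}}

```text
t: 21.3
position: [634.9, -168.2, 286.1]
tool_rot: [[0.169, 0.888, 0.428], [0.942, -0.273, 0.194], [0.289, 0.37, -0.883]]
wrist_force: [0.1, 0.4, -5.4]
gripper_width: 5.7
grip_force: 58.7
```

```bash
python3 - <<'E'
from h import *
s,R,p=st();g=p-14*R[:,2];b=np.array([.295,.955,0]);h=g+31.5*b;print('hump mid',h,s['wrist_torque'])
E
```

```text
t 21.3 p [ 634.893 -168.223  286.145] q [-0.654  0.144  1.149  1.765 -0.588  1.066  0.459] F [ 0.071  0.364 -5.429] w 5.726271712226828 g 58.66951525211334
hump mid [ 638.197 -140.861  298.504] [-0.605  1.026 -0.   ]
```

Emit:
{"name": "jog_arm", "arguments": {"gripper": [255, 255, 255, 255, 255, 255, 255], "dp": [[-0.06, -0.07, 0.18], [-0.06, -0.07, 0.18], [-0.06, -0.07, 0.18], [-0.06, -0.07, 0.18], [-0.06, -0.07, 0.18], [-0.06, -0.07, 0.18], [0, 0, 0]], "turn": [0, 0, 0, 0, 0, 0, 0]}}

```text
t: 22.0
position: [635.0, -168.5, 273.6]
tool_rot: [[0.169, 0.888, 0.427], [0.942, -0.273, 0.194], [0.289, 0.37, -0.883]]
wrist_force: [-0.1, -0.2, -4.8]
gripper_width: 6.1
grip_force: 58.8
```

Emit:
{"name": "jog_arm", "arguments": {"gripper": [255, 255, 255, 255, 255, 255], "dp": [[-0.06, -0.07, 0.18], [-0.06, -0.07, 0.18], [-0.06, -0.07, 0.18], [-0.06, -0.07, 0.18], [0, 0, 0], [0, 0, 0]], "turn": [0, 0, 0, 0, 0, 0]}}

```text
t: 22.6
position: [635.4, -168.6, 265.9]
tool_rot: [[0.169, 0.888, 0.428], [0.942, -0.273, 0.194], [0.289, 0.37, -0.883]]
wrist_force: [0.6, -0.3, -2.6]
gripper_width: 6.0
grip_force: 58.9
```

```bash
python3 - <<'E'
from h import *
s,R,p=st();print(s['wrist_torque'])
E
```

```text
t 22.6 p [ 635.356 -168.588  265.862] q [-0.632  0.17   1.136  1.793 -0.627  1.04   0.499] F [ 0.583 -0.332 -2.56 ] w 5.98804282988432 g 58.89835238456726
[-0.493  0.689 -0.022]
```

Emit:
{"name": "jog_arm", "arguments": {"gripper": [255, 255, 255, 255, 255, 255, 255], "dp": [[-0.06, -0.07, 0.18], [-0.06, -0.07, 0.18], [-0.06, -0.07, 0.18], [-0.03, -0.04, 0.09], [0, 0, 0], [0, 0, 0], [0, 0, 0]], "turn": [0, 0, 0, 0, 0, 0, 0]}}

```text
t: 23.3
position: [635.5, -168.6, 258.8]
tool_rot: [[0.169, 0.888, 0.428], [0.942, -0.273, 0.194], [0.289, 0.37, -0.883]]
wrist_force: [0.4, 0.0, -0.8]
gripper_width: 5.8
grip_force: 59.1
```

```bash
python3 - <<'E'
from h import *
s,R,p=st()
F=[]
for i in range(12):
    r.read_camera('top');s=r.get_state();F.append(np.r_[s['wrist_force'],s['wrist_torque'],s['position'][2]])
F=np.array(F);print(F.mean(0),F.std(0))
E
```

```text
t 23.3 p [ 635.481 -168.568  258.797] q [-0.623  0.178  1.131  1.802 -0.641  1.031  0.513] F [ 0.383  0.001 -0.842] w 5.759883940591236 g 59.06633198261261
[  0.064  -0.463  -0.58   -0.366   0.502  -0.063 258.692] [0.552 0.376 0.469 0.023 0.03  0.031 0.043]
```

Emit:
{"name": "jog_arm", "arguments": {"gripper": [255, 255, 255, 255], "dp": [[-0.06, -0.07, 0.18], [0, 0, 0], [0, 0, 0], [0, 0, 0]], "turn": [0, 0, 0, 0]}}

```text
t: 24.3
position: [635.5, -168.6, 256.7]
tool_rot: [[0.169, 0.888, 0.428], [0.942, -0.273, 0.194], [0.289, 0.37, -0.883]]
wrist_force: [-0.7, 0.1, 0.1]
gripper_width: 5.4
grip_force: 59.1
```

```bash
python3 - <<'E'
from h import *
s,R,p=st()
F=[]
for i in range(16):
    r.read_camera('top');s=r.get_state();F.append(np.r_[s['wrist_force'],s['wrist_torque'],s['position'][2]])
F=np.array(F);print(F.mean(0),F.std(0)/4)
E
```

```text
t 24.3 p [ 635.475 -168.553  256.663] q [-0.621  0.181  1.129  1.805 -0.645  1.028  0.517] F [-0.663  0.142  0.086] w 5.408882911363089 g 59.0844064950943
[ -0.047  -0.37   -0.044  -0.296   0.453  -0.064 256.637] [0.135 0.131 0.139 0.007 0.009 0.01  0.005]
```

The force on the fingers is now about 0 N, so the scale carries the weight. I'll ease the grip off.

Emit:
{"name": "jog_arm", "arguments": {"gripper": [250, 246, 242, 239, 236, 234, 232, 230, 228, 226, 224, 222, 220, 218, 216, 214, 212, 210, 210, 210], "dp": [[0, 0, 0], [0, 0, 0], [0, 0, 0], [0, 0, 0], [0, 0, 0], [0, 0, 0], [0, 0, 0], [0, 0, 0], [0, 0, 0], [0, 0, 0], [0, 0, 0], [0, 0, 0], [0, 0, 0], [0, 0, 0], [0, 0, 0], [0, 0, 0], [0, 0, 0], [0, 0, 0], [0, 0, 0], [0, 0, 0]], "turn": [0, 0, 0, 0, 0, 0, 0, 0, 0, 0, 0, 0, 0, 0, 0, 0, 0, 0, 0, 0]}}

```text
t: 27.1
position: [635.5, -168.6, 256.6]
tool_rot: [[0.169, 0.888, 0.428], [0.942, -0.273, 0.194], [0.289, 0.37, -0.883]]
wrist_force: [-0.4, -0.5, -0.1]
gripper_width: 14.9
grip_force: 0.0
```

```bash
python3 - <<'E'
from h import *
s,R,p=st();print(R,s['wrist_torque'])
a=snap('scene','s8');b=snap('top','t8');q=cv2.imread('pics/s7.png')[:,:,::-1]
E
```

```text
t 27.1 p [ 635.457 -168.573  256.63 ] q [-0.621  0.181  1.129  1.805 -0.645  1.028  0.517] F [-0.42  -0.487 -0.065] w 14.920362164357304 g 0.0
[[ 0.169  0.888  0.428]
 [ 0.942 -0.273  0.194]
 [ 0.289  0.37  -0.883]] [-0.223  0.441 -0.01 ]
```

Emit:
{"name": "jog_arm", "arguments": {"gripper": [200, 195, 195, 195, 195, 195, 195, 195, 195], "dp": [[0, 0, 0], [0, 0, 0], [0, 0, 0], [0, 0, -0.3], [0, 0, -0.6], [0, 0, -0.6], [0, 0, -0.6], [0, 0, -0.6], [0, 0, 0]], "turn": [0, 0, 0, 0, 0, 0, 0, 0, 0]}}

```text
t: 28.1
position: [623.9, -174.4, 281.7]
tool_rot: [[0.169, 0.887, 0.429], [0.942, -0.273, 0.194], [0.29, 0.371, -0.882]]
wrist_force: [0.2, 0.0, -0.5]
gripper_width: 20.1
grip_force: 0.0
```

Emit:
{"name": "jog_arm", "arguments": {"gripper": [195, 195, 195, 195, 195, 195, 195, 195, 195, 195], "dp": [[0, 0, -1], [0, 0, -1.5], [0, 0, -2], [0, 0, -2], [0, 0, -2], [-1, -1, -2], [-1, -1, -2], [-1, -1, -1], [0, 0, 0], [0, 0, 0]], "turn": [0, 0, 0, 0, 0, 0, 0, 0, 0, 0]}}

```text
t: 29.1
position: [534.6, -219.9, 379.9]
tool_rot: [[0.169, 0.888, 0.428], [0.942, -0.273, 0.195], [0.29, 0.37, -0.882]]
wrist_force: [0.2, 0.3, -0.2]
gripper_width: 20.0
grip_force: 0.0
```

```bash
python3 - <<'E'
from h import *
s,R,p=st()
I=[]
for i in range(6):
    I.append(r.read_camera('scene').astype(int)); [r.read_camera('top') for _ in range(3)]
cv2.imwrite('pics/s9.png',I[-1][:,:,::-1].astype('uint8'))
# pail motion between frames (region of hanging pail); knob (dark) centroid
x,y,w,h=195,205,90,110
for k in I:
    c=k[y:y+h,x:x+w];m=(c.max(2)<45)
    print(abs(c-I[0][y:y+h,x:x+w]).mean().round(2),m.sum(),[ (v.mean()+o).round(2) for v,o in zip(np.where(m)[::-1],(x,y))])
a,b=r.read_camera('top').astype(int),cv2.imread('pics/t0.png')[:,:,::-1].astype(int)
for n,(u,v) in dict(mug=(135,239),sauce=(393,183),jar=(404,233)).items():
    print(n,abs(a-b)[v-18:v+18,u-22:u+22].mean())
print('bg',abs(a-b)[300:340,120:180].mean())
E
```

```text
t 29.1 p [ 534.591 -219.876  379.9  ] q [-0.652 -0.252  1.038  1.729 -0.15   1.209  0.201] F [ 0.239  0.326 -0.218] w 20.03113642696175 g 0.0
0.0 15 [np.float64(233.47), np.float64(278.2)]
0.76 15 [np.float64(233.6), np.float64(278.07)]
0.7 14 [np.float64(233.5), np.float64(278.79)]
0.54 14 [np.float64(233.86), np.float64(278.5)]
0.49 13 [np.float64(233.77), np.float64(278.08)]
0.49 16 [np.float64(233.62), np.float64(278.12)]
mug 15.042718855218855
sauce 49.04271885521886
jar 65.82744107744108
bg 17.856805555555557
```

```bash
python3 - <<'E'
from h import *
a=r.read_camera('scene');b=cv2.imread('pics/s0.png')[:,:,::-1]
for n,(u,v) in dict(mug=(419,260),sauce=(142,303),jar=(145,266)).items():
    T=np.ascontiguousarray(b[v-20:v+20,u-15:u+15]);S=np.ascontiguousarray(a[v-30:v+30,u-25:u+25])
    m=cv2.matchTemplate(S,T,cv2.TM_CCOEFF_NORMED);print(n,cv2.minMaxLoc(m)[1],np.array(cv2.minMaxLoc(m)[3])-10)
print('knob expected',proj('scene',[638,-141,182]))
st()
E
```

```text
mug 0.9996585845947266 [0 0]
sauce 0.9998279809951782 [0 0]
jar 0.969873309135437 [0 0]
knob expected [232.426 277.342]
t 30.4 p [ 534.454 -220.118  379.845] q [-0.652 -0.252  1.037  1.728 -0.149  1.21   0.201] F [ 0.779 -0.039 -0.281] w 20.00198691812024 g 0.0
```

The pail hangs still where it should, with its knob at (233.6,278.1) against an expected (232.4,277.3). The mug, sauce bottle and jar have not moved, so I'm handing in.

```bash
python3 -c "
from cell import r
print(r.sign_off())"
```

```text
the job is handed in; nothing more can be done
None
```

The stainless pail hangs still and free by its hump on the scale's hook, with the grip carrying about 0 N when I let go at about 25 s and the mug, sauce bottle and jar unmoved; I handed the job in at about 30 s, and sign-off returned no verdict.

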